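Tip the leftover shortbread into the lidded dish

TASK

Put the leftover shortbread away: take the wooden tray by its handle and tip it close above the open cream dish so that all five pieces slide off into it, without dropping them from high up and without the fingers touching the food. Then set the empty tray down flat on the sideboard and put the lid properly on the dish, setting it down rather than dropping it. Leave the dish, the glasses and the other crockery standing where they are.

Things in the scene. Friction and masses are not known exactly. Their poses are not given: they have to be found in the camera images.
- tray: loose dark-wood tray, 0.2 to 0.34 kg, handle towards the robot. Dished part: floor 8 mm thick, 180 (x) x 120 mm (y), on the sideboard; walls to 24 mm above the underside, 7 mm thick on the long sides, 10 mm at the handle end (x -90); the far end (x +90) is open, pieces slide off there at tilts above 25 to 34 degrees. Origin: centre of the dished part's underside; x from handle to open end, z up
- tray_grip (a point): grip point on the handle, at x -125, y 0, z +31 mm in the tray's frame, axes as the tray's. The handle is a straight bar along the tray's x from x -90 to -215 mm, 24 mm wide (y), 22 mm tall (20 to 42 mm above the sideboard), free underneath; its root is 40 mm wide as far as x -97
- tray_lip (a point): middle of the upper edge of the tray's open end, at x +90, y 0, z +8 mm in the tray's frame
- biscuit1: one of five equal, loose pieces of shortbread on the tray: a block 40 x 24 x 15 mm (x, y, z), 16 g; origin at the centre of its underside
- biscuit2: one of five equal, loose pieces of shortbread on the tray: a block 40 x 24 x 15 mm (x, y, z), 16 g; origin at the centre of its underside
- biscuit3: one of five equal, loose pieces of shortbread on the tray: a block 40 x 24 x 15 mm (x, y, z), 16 g; origin at the centre of its underside
- biscuit4: one of five equal, loose pieces of shortbread on the tray: a block 40 x 24 x 15 mm (x, y, z), 16 g; origin at the centre of its underside
- biscuit5: one of five equal, loose pieces of shortbread on the tray: a block 40 x 24 x 15 mm (x, y, z), 16 g; origin at the centre of its underside
- dish: loose round cream ceramic dish, fluted outside, 1.1 kg, open on top: 105 mm high, 191 mm across the rim, 179 mm across the mouth, inner floor 8 mm up. Origin: centre of its underside, z up. It stands to the left or the right of the tray, with the lid on the other side
- dish_rim (a point): centre of the dish's mouth at rim height, 105 mm above its underside
- lid: loose round cream ceramic lid, about 0.38 kg, lying right way up: a plug 162 mm across and 10 mm deep, above it a flange 194 mm across that rests on the dish's rim, and a knob in the middle. Origin: centre of the plug's underside, z up. Properly on, its origin is 95 mm above the dish's; the plug has about 8 mm of play in the mouth
- lid_knob (a point): middle of the lid's round knob, on the lid's axis 52 mm above its origin; the knob is 32 mm across and straight-sided from 41 to 63 mm above the lid's origin, top at 67 mm; the lid's top around it is 24 mm above the lid's origin
- goblet: bystander, loose: amber stemmed wine glass, 190 mm tall, 82 mm across; origin at the centre of its underside
- coupe: bystander, loose: violet stemmed coupe glass, 140 mm tall, 102 mm across; origin at the centre of its underside
- tumbler: bystander, loose: rose glass tumbler, 92 mm tall, 72 mm across; origin at the centre of its underside
- bowl_stack: bystander, loose: three nested green bowls (one body), 94 mm tall, 124 mm across; origin at the centre of its underside
- ramekin: bystander, loose: small white ramekin, 42 mm tall, 72 mm across; origin at the centre of its underside
- sugar_pot: bystander, loose: teal sugar pot, 88 mm tall, 92 mm across; origin at the centre of its underside

How it is judged:
On the way, in this order (a step that is already met when the one before it is completed fails the run):
1. all five pieces of shortbread lie in the dish (horizontal distance between each of biscuit1, biscuit2, biscuit3, biscuit4, biscuit5 and dish below 0.09 m and z of each of biscuit1, biscuit2, biscuit3, biscuit4, biscuit5 in the frame of dish below 0.095 m), for 0.2 s.
2. the empty tray lies flat on the sideboard, let go (angle between tray's own z axis and vertical below 0.1 rad and height (world z) of tray below 0.012 m and linear speed of tray below 0.03 m/s and contact force between the fingers and tray below 0.1 N), for 0.2 s.
At the end, for the whole second after the job is handed in: all five pieces lie still in the dish; the tray lies flat (0.1 rad) and still on the sideboard; the dish stands upright, the lid fully on it with its flange on the rim (lid origin 90 to 99 mm above the dish's, within 14 mm of its axis, parallel within 0.05 rad) (all of step 1 and linear speed of each of biscuit1, biscuit2, biscuit3, biscuit4, biscuit5, tray, lid below 0.03 m/s and angle between tray's own z axis and vertical below 0.1 rad and height (world z) of tray below 0.012 m and horizontal distance between lid and dish below 0.014 m and z of lid in the frame of dish between 0.09 and 0.099 m and angle between the z axis of lid and the z axis of dish, either way round below 0.05 rad and angle between dish's own z axis and vertical below 0.05 rad); the robot touches nothing.
It fails at once if the fingers touch a piece of shortbread (contact force between the fingers and biscuit1 above 0.3 N or contact force between the fingers and biscuit2 above 0.3 N or contact force between the fingers and biscuit3 above 0.3 N or contact force between the fingers and biscuit4 above 0.3 N or contact force between the fingers and biscuit5 above 0.3 N).
It fails at once if a piece of shortbread falls from high up (it reaches 2.3 m/s, as after a fall of 27 cm) (linear speed of any of biscuit1, biscuit2, biscuit3, biscuit4, biscuit5 above 2.3 m/s).
It fails at once if the lid is dropped (it moves faster than 0.7 m/s, as after a fall of 25 mm, while out of the fingers) (linear speed of lid above 0.7 m/s and contact force between the fingers and lid below 0.1 N).
It fails at once if the dish is shifted by more than 40 mm (distance of dish from where it was at the start of the episode above 0.04 m).
It fails at once if a glass or other crockery is shifted or knocked over (its base moves more than 30 mm or it leans by more than 0.3 rad) (distance of any of goblet, coupe, tumbler, bowl_stack, ramekin, sugar_pot from where it was at the start of the episode above 0.03 m or angle between any of goblet, coupe, tumbler, bowl_stack, ramekin, sugar_pot's own z axis and vertical above 0.3 rad).
It also fails if it takes over 72 s, if anything falls off the work surface, if the arm or the gripper's body presses on something with over 40 N, if the wrist force passes 120 N, or if a joint passes its speed limit or range.

ROBOT

A 7-joint arm with a two-finger parallel gripper is mounted at the origin on the work surface. World frame = base frame: x ahead of the robot, y to its left, z up, the work surface at z = 0. Lengths are in m, angles in rad, forces in N, time in s.
With the tool pointing down it reaches from about 0.4 to 0.85 m from the base axis. Payload 10.4 kg.
Tool frame: the origin (TCP) lies between the finger pads; the fingertips stand ahead of it and the grasp point (between the pads) lies 5 mm behind it (manip.tip_extent is the z of the fingertips in the tool frame, in m); z points along the fingers, y is the line along which they close (so a half turn about z gives the same grasp; the last joint's range is limited). The gripper opens to 85 mm and grips with 20 to 120 N. Pads are 22 mm wide; open, the fingers measure 114 mm over their backs; the gripper's body (76 mm by 85 mm) begins 54 mm behind the grasp point. The pads swing forward as they close: fully open they stand 13 mm farther back than shut.
Start: joints at [1.257, 0.332, -0.065, 1.46, 0.022, 1.35, -0.088], TCP at [0.179, -0.599, 0.245] pointing down, gripper open.
Joint ranges: [-2.6, 2.6], [-0.5, 2.12], [-1.47, 1.34], [0.16, 2.42], [-1.27, 4.41], [0.06, 2.06], [-2.6, 2.6]. Speed limits (rad/s): [2.22, 2.22, 2.79, 2.79, 3.14, 3.14, 3.14].

INTERFACE

Orientations are given as a unit quaternion [x, y, z, w].
In Python, from workcell import status, viewer, manip gives the robot as it stands.
- The arm moves only by the tool play_rows, never from a script. Its argument "plan" is one flat list of numbers, 7 for each row, row after row: the turn, a rotation vector about the tool's x, y, z in degrees, then the shift along the tool's x, y, z in m, then the opening, from 0 (shut) to 1 (fully open). In form: [ax, ay, az, dx, dy, dz, grip, ax, ay, az, dx, dy, dz, grip, ...]. A call has 1 to 20 rows; each row is the pose to reach, as a shift and turn from the pose commanded when the call began, along the tool's axes at that moment; what a row does not reach only later rows make up. A row lasts 1/8 s, in which the tool goes at most 62.5 mm and 10.7 degrees, less where a joint would pass 70% of its speed; a pose out of reach is approached as far as the arm can. A call with a gripper value outside its range is refused whole. The fingers move at their own pace and stop on an object; "squeeze" is the grip in N (left out, the last holds). Time passes only in rows, so rows that repeat a pose let the fingers close. It gives the time, the measured TCP pose, the force, the opening and the grip force at its end, in the units of the state.
- status.get_obs(): the state, without advancing time (a new reading comes with each control period).
- viewer.camera(name): name is "scene" or "top" or "wrist"; returns the picture (400x640x3 uint8, red, green, blue); there is no depth.
- viewer.camera_model(name): a dict with "fx", "fy", "cx", "cy" (pixels), "R" (3x3) and "t" (3): a world point X has camera coordinates R X + t. Camera axes: x right, y down, z forward; pixel columns grow to the right and rows downward; lengths in m; the calibration is good to about 2 mm. The wrist camera is an equidistant fisheye: a pixel r from the principal point sees the ray r / f radians off the axis. A picture is of the moment at which its call begins: read the wrist's pose just before it. camera_model takes no time and is no camera call; for the wrist camera it gives the pose at the moment of the call.
- manip.hand_in(): hands the job in; it is judged then, once.
The state is a dict: "clock": time; "joint_pos": joint angles; "joint_velocities": joint speeds; "tau": joint torques, N m; "position": TCP position; "ee_rot": TCP orientation; "ft_force": force on the tool from outside, world axes, zero at the start; "torque": the same for the moment, N m; "grip_width": opening from 0.0 (shut) to 1.0 (fully open); "grasp_force": force on a finger pad.
Only numpy, scipy, OpenCV 4.12 (cv2) and the standard library are available. Lean on these libraries where they do the work, as an engineer would, in place of code of your own. Each camera call takes 0.05 s, during which the arm holds its last target. There are 200 camera calls.

## Working session

There is one attempt and no reset: what is moved stays moved. The work goes in short steps, Python scripts to look and compute and a tool call to move; the robot and the scene stay as the last step left them, time stands still between calls to the robot, and variables do not carry over. Pictures are saved under pics/ and viewed, at most 10 in all, crops included, and the job is handed in when it is done.

Besides the shell and the picture viewer there is one more tool, called after "Request:" as a command line: name --argument value ..., lists and objects as JSON in quotes. play_rows: Moves the arm, as the interface text tells. Its arguments: {"type":"object","properties":{"plan":{"type":"array","items":{"type":"number"}},"squeeze":{"type":"number"}},"required":["plan"]}

```bash
mkdir -p pics; ls
python3 - <<'E'
from workcell import status, viewer, manip
import cv2, json
o=status.get_obs(); print(o); print(manip.tip_extent)
for n in("scene","top"):
    im=viewer.camera(n); cv2.imwrite(f"pics/{n}0.png",im[:,:,::-1]); m=viewer.camera_model(n); print(n,m)
print(viewer.camera_model("wrist"))
E
```

```text
pics
{'clock': 0.0, 'joint_pos': array([ 1.25741358,  0.33288433, -0.06469251,  1.46095859,  0.0216032 ,
        1.34990875, -0.08853555]), 'joint_velocities': array([-0.00109118,  0.00075767, -0.00054124,  0.00150604, -0.00165131,
        0.00041121,  0.00067357]), 'tau': array([ 1.20535457e-03, -6.25457096e+01,  4.98706335e-02, -3.91605484e+01,
        1.62452197e-02,  9.92300775e-03, -6.15874114e-05]), 'position': array([ 0.17907352, -0.59841443,  0.24449988]), 'ee_rot': array([ 9.89450506e-01,  1.44869462e-01, -1.42664157e-04, -7.17668167e-04]), 'ft_force': array([-0.34766181,  0.71789988, -0.44983568]), 'torque': array([-0.02704279, -0.02696561,  0.03697393]), 'grasp_force': 0.0, 'grip_width': 1.0031824576585822}
0.014
scene {'fx': 390.24731804816423, 'fy': 390.24731804816423, 'cx': 322.1953313975913, 'cy': 199.5889239999701, 'R': array([[-0.77120851,  0.63639219,  0.01556936],
       [ 0.41819697,  0.52492635, -0.74132558],
       [-0.47994658, -0.56520554, -0.67096496]]), 't': array([ 0.37655095, -0.18920885,  1.40009829])}
top {'fx': 409.17641600603974, 'fy': 409.17641600603974, 'cx': 319.3073019331797, 'cy': 195.22731827115615, 'R': array([[-9.79118148e-03, -9.99949197e-01, -2.39483998e-03],
       [-9.77518082e-01,  1.00759478e-02, -2.10610720e-01],
       [ 2.10624151e-01,  2.78871602e-04, -9.77567077e-01]]), 't': array([0.08668202, 0.55955879, 1.11364065])}
{'fx': 309.70691628693146, 'fy': 309.70691628693146, 'cx': 323.28560829193924, 'cy': 196.76362712304956, 'R': array([[ 0.28603293, -0.95821408, -0.0033072 ],
       [-0.91586643, -0.27440341,  0.29307243],
       [-0.28173363, -0.08079941, -0.95608452]]), 't': array([-0.62161486, -0.03803486,  0.38136777])}
```

View pics/scene0.png

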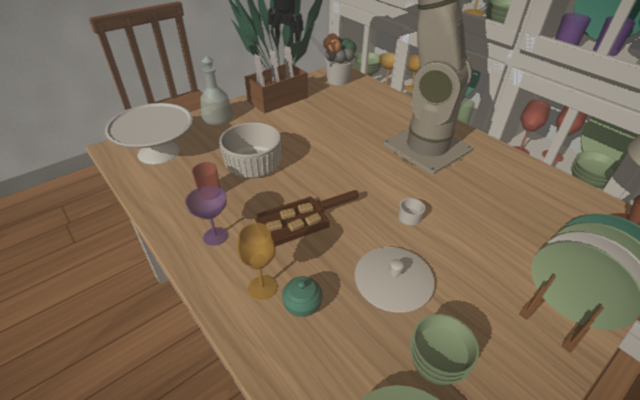

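View pics/top0.png

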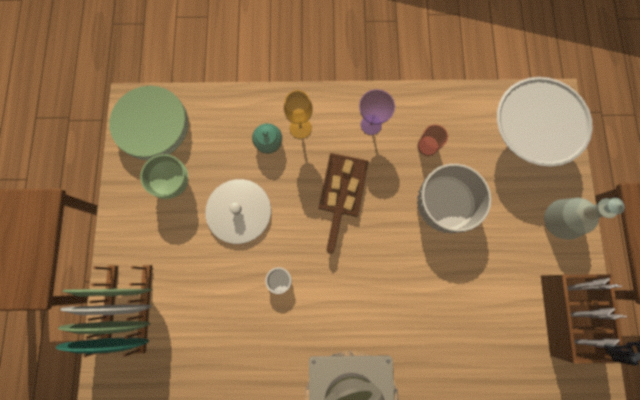

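Scene: tray in the middle with five pieces, handle towards the robot. In the top view the tray is at about (344,185), with the handle end at (332,250). The dish is to the robot's right at (455,200), and the lid is to the left at (238,211) with its knob at (236,208). The glasses stand beyond the tray at (300,130), (372,125) and (430,147), with the ramekin at (278,280).

```bash
cat > h.py <<'E'
import numpy as np, cv2
from workcell import status, viewer, manip
def load(n,f): return cv2.imread(f)
def ray(m,uv,fish=False):
    uv=np.atleast_2d(np.asarray(uv,float)); R,t=np.array(m["R"]),np.array(m["t"])
    d=np.c_[(uv[:,0]-m["cx"])/m["fx"],(uv[:,1]-m["cy"])/m["fy"],np.ones(len(uv))]
    if fish:
        th=np.hypot(d[:,0],d[:,1])+1e-12; d=np.c_[d[:,:2]/th[:,None]*np.sin(th)[:,None],np.cos(th)]
    d=d/np.linalg.norm(d,axis=1)[:,None]
    return -R.T@t, d@R
def onplane(m,uv,z,fish=False):
    c,d=ray(m,uv,fish); return c+d*((z-c[2])/d[:,2])[:,None]
def tri(rays):
    A=np.zeros((3,3));b=np.zeros(3)
    for c,d in rays:
        P=np.eye(3)-np.outer(d,d);A+=P;b+=P@c
    x=np.linalg.solve(A,b); return x,[np.linalg.norm((np.eye(3)-np.outer(d,d))@(x-c)) for c,d in rays]
def proj(m,X):
    p=np.array(m["R"])@np.asarray(X,float)+m["t"]; return p[0]/p[2]*m["fx"]+m["cx"],p[1]/p[2]*m["fy"]+m["cy"]
def circ(P):
    A=np.c_[2*P[:,:2],np.ones(len(P))];s=np.linalg.lstsq(A,(P[:,:2]**2).sum(1),rcond=None)[0]
    r=np.sqrt(s[2]+s[0]**2+s[1]**2);return s[:2],2*r,np.std(np.hypot(*(P[:,:2]-s[:2]).T)-r)
def blob(mask,seed=None,r=1):
    mask=cv2.morphologyEx(mask.astype(np.uint8)*255,cv2.MORPH_CLOSE,np.ones((3,3)))
    cs=cv2.findContours(mask,cv2.RETR_EXTERNAL,cv2.CHAIN_APPROX_NONE)[0]
    if seed is None: return max(cs,key=cv2.contourArea)[:,0]
    return max(cs,key=lambda c:cv2.pointPolygonTest(c,seed,True)*1000+0*cv2.contourArea(c))[:,0]
E
python3 - <<'E'
from h import *
mt,ms=viewer.camera_model("top"),viewer.camera_model("scene")
T,S=cv2.imread("pics/top0.png"),cv2.imread("pics/scene0.png")
hT,hS=[cv2.cvtColor(i,cv2.COLOR_BGR2HSV) for i in(T,S)]
for n,p in dict(dishrim=(455,170),dishin=(455,190),lid=(220,215),tray=(330,205),handle=(335,235),table=(380,220),shadow=(250,250)).items(): print(n,hT[p[1],p[0]])
for n,p in dict(lid=(380,280),knob=(397,268),handle=(340,200),tray=(290,237),table=(350,230)).items(): print(n,hS[p[1],p[0]])
for k in(2,):
    cv2.imwrite("pics/c.png",np.hstack([cv2.resize(T[140:260,300:380],None,fx=4.8,fy=4.8),cv2.resize(S[170:260,240:380],None,fx=2.9,fy=2.9*2.2)[:576]]))
E
```

```text
dishrim [ 15  50 101]
dishin [ 20  57 135]
lid [ 20  45 204]
tray [ 17 129 130]
handle [ 12 143  96]
table [ 16 123 190]
shadow [ 17 122 182]
lid [ 19  35 161]
knob [ 19  29 182]
handle [ 12 129  81]
tray [ 13 137  65]
table [ 15 100 145]Traceback (most recent call last):
  File "<stdin>", line 8, in <module>
    return _nx.concatenate(arrs, 1, dtype=dtype, casting=casting)
           ~~~~~~~~~~~~~~~^^^^^^^^^^^^^^^^^^^^^^^^^^^^^^^^^^^^^^^
ValueError: all the input array dimensions except for the concatenation axis must match exactly, but along dimension 0, the array at index 0 has size 576 and the array at index 1 has size 574
```

Run:
```python
from h import *
mt,ms=viewer.camera_model("top"),viewer.camera_model("scene")
T,S=cv2.imread("pics/top0.png"),cv2.imread("pics/scene0.png")
hT,hS=[cv2.cvtColor(i,cv2.COLOR_BGR2HSV) for i in(T,S)]
out=T.copy(); outS=S.copy()
lo=hT[:,:,1]<85; loS=hS[:,:,1]<70
for n,seed,z in(("dish",(455,195),.105),("lid",(225,215),.014)):
    c=blob(lo,seed); cv2.polylines(out,[c],True,(0,0,255)); h=cv2.convexHull(c)[:,0]
    P=onplane(mt,c,z); print(n,len(c),circ(P),"hull",circ(onplane(mt,h,z)))
    e=cv2.fitEllipse(h); print("  ellipse",e, onplane(mt,[e[0]],z))
for n,seed,z in(("dishS",(250,140),.105),("lidS",(380,285),.014)):
    c=blob(loS,seed); cv2.polylines(outS,[c],True,(0,0,255)); print(n,circ(onplane(ms,c,z)),c.min(0),c.max(0))
m=(hT[:,:,2]<125)&(hT[:,:,1]>85); m[:, :310]=0; m[:,380:]=0; m[:145]=0; m[262:]=0
c=blob(m,(333,238)); cv2.polylines(out,[c],True,(255,0,0))
m2=(hS[:,:,2]<100)&(hS[:,:,1]>85); m2[:185]=0;m2[248:]=0;m2[:,:250]=0;m2[:,375:]=0
c2=blob(m2,(345,199)); cv2.polylines(outS,[c2],True,(255,0,0))
a=cv2.resize(out[130:270,190:500],None,fx=2.55,fy=2.55,interpolation=0)
b=cv2.resize(outS[115:310,210:440],None,fx=1.2,fy=1.2)
b=cv2.resize(outS[180:260,240:440],None,fx=3.0,fy=3.0,interpolation=0)
h=np.zeros((a.shape[0]+b.shape[0],max(a.shape[1],b.shape[1]),3),np.uint8);h[:a.shape[0],:a.shape[1]]=a;h[a.shape[0]:,:b.shape[1]]=b
cv2.imwrite("pics/c1.png",h); print(h.shape)
for n,x in(("goblet",(300,130)),("coupe",(371,126)),("tumb",(430,148)),("sugar",(267,147)),("ram",(279,286)),("bowl",(168,185))):print(n,onplane(mt,[x],0.).round(3)[0][:2])
```

```text
dish 202 (array([ 0.53970045, -0.28887433]), np.float64(0.1965013600498644), np.float64(0.0031287363246967153)) hull (array([ 0.53955147, -0.28888311]), np.float64(0.1987230459906589), np.float64(0.0031764772332991647))
  ellipse ((453.9258728027344, 198.43173217773438), (69.98318481445312, 73.34378814697266), 87.3686294555664) [[ 0.53782296 -0.2887086   0.105     ]]
lid 184 (array([0.52621527, 0.32274137]), np.float64(0.1929814706677638), np.float64(0.0008726698712885086)) hull (array([0.52613748, 0.32275018]), np.float64(0.19529668570563882), np.float64(0.00039477128335994654))
  ellipse ((237.7639617919922, 211.1731414794922), (64.17720031738281, 66.87975311279297), 51.511383056640625) [[0.52447942 0.32276848 0.014     ]]
dishS (array([ 0.56706169, -0.25241705]), np.float64(0.2547426654821735), np.float64(0.020210825459416472)) [219 122] [280 177]
lidS (array([0.52674642, 0.3218651 ]), np.float64(0.1940101931305376), np.float64(0.0008823817629829786)) [354 247] [434 312]
(597, 790, 3)
goblet [0.782 0.139]
coupe [ 0.793 -0.083]
tumb [ 0.719 -0.263]
sugar [0.728 0.242]
ram [0.307 0.2  ]
bowl [0.61 0.54]
```

View pics/c1.png

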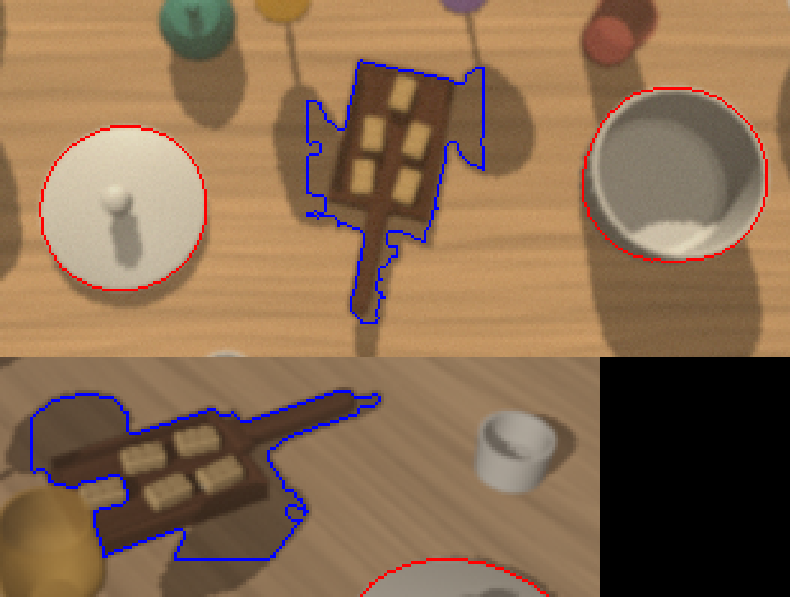

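The contours fit the lid well: diameter 195 mm, centre (0.526, 0.322) in both views. The dish fit is about 0.191–0.198 m. The tray mask takes in shadow, so I'll use its corners read from the crop: far corners (331,154) and (368,161), handle end (332,250).

Run:
```python
from h import *
mt,ms=viewer.camera_model("top"),viewer.camera_model("scene")
T=cv2.imread("pics/top0.png");h=cv2.cvtColor(T,cv2.COLOR_BGR2HSV)
f=lambda x,y:(190+x/2.55,130+y/2.55)
g=lambda x,y:(240+x/3,180+(y-357)/3)
A=onplane(mt,[f(360,62),f(454,80)],.022); print("far corners",A)
H=onplane(mt,[f(363,304),f(382,213)],.042); print("handle end, root",H)
print("near", onplane(mt,[f(332,190),f(423,216)],.022))
d=A.mean(0)-H[0]; print("yaw",np.degrees(np.arctan2(d[1],d[0])),np.linalg.norm(d))
d=H[1]-H[0]; print("yaw handle",np.degrees(np.arctan2(d[1],d[0])),np.linalg.norm(d))
# two-view heights: handle end, far corner left, knob
r=lambda m,p:(lambda c,d:(c,d[0]))(*ray(m,[p]))
print("handle end 3d",tri([r(mt,f(363,306)),r(ms,g(352,399))]))
print("knob 3d",tri([r(mt,f(117,199)),r(ms,(396.5,267.5))]))
c=blob(cv2.inRange(h,(0,0,0),(180,85,255))>0,(455,195)); P=onplane(mt,c,.105)
q=P[(P[:,0]>.53)]; print("dish far arc",circ(q))
```

```text
far corners [[ 0.69482584  0.04390284  0.022     ]
 [ 0.67140702 -0.06685836  0.022     ]]
handle end, root [[0.40748746 0.04566037 0.042     ]
 [0.50961987 0.02248743 0.042     ]]
near [[ 0.54051121  0.07872152  0.022     ]
 [ 0.50901781 -0.02556112  0.022     ]]
yaw -11.711582178438354 0.2821986760766078
yaw handle -12.783475328190182 0.10472828359318247
handle end 3d (array([0.40240359, 0.04992501, 0.03104108]), [np.float64(0.005881438494031144), np.float64(0.0058814384940311035)])
knob 3d (array([0.52641473, 0.32181075, 0.05127155]), [np.float64(0.0011145014825781514), np.float64(0.001114501482578196)])
dish far arc (array([ 0.53880524, -0.29178271]), np.float64(0.19692506265999477), np.float64(0.0014836522080572101))
```

Request:
play_rows --plan '[0, 0, -75, 0.24, -0.257, 0, 1, 0, 0, -75, 0.24, -0.257, 0, 1, 0, 0, -75, 0.24, -0.257, 0, 1, 0, 0, -75, 0.24, -0.257, 0, 1, 0, 0, -75, 0.24, -0.257, 0, 1, 0, 0, -151, 0.478, -0.513, 0, 1, 0, 0, -151, 0.478, -0.513, 0, 1, 0, 0, -151, 0.478, -0.513, 0, 1, 0, 0, -151, 0.478, -0.513, 0, 1, 0, 0, -151, 0.478, -0.513, 0, 1, 0, 0, -151, 0.478, -0.513, 0, 1, 0, 0, -151, 0.478, -0.513, 0, 1, 0, 0, -151, 0.478, -0.513, 0, 1, 0, 0, -151, 0.478, -0.513, 0, 1, 0, 0, -151, 0.478, -0.513, 0, 1, 0, 0, -151, 0.478, -0.513, 0, 1, 0, 0, -151, 0.478, -0.513, 0, 1, 0, 0, -151, 0.478, -0.513, 0, 1]'

```text
clock: 2.35
position: [0.49, 0.0297, 0.2453]
ee_rot: [0.108, 0.994, -0.0, 0.0]
ft_force: [0.8, 0.3, -0.0]
grip_width: 1.002
grasp_force: 0.0
```

Run:
```python
from h import *
import pickle
o=status.get_obs(); m=viewer.camera_model("wrist"); im=viewer.camera("wrist")[:,:,::-1]
cv2.imwrite("pics/w1.png",im); pickle.dump(m,open("w1.pkl","wb")); print(o["clock"],o["position"],o["ee_rot"],o["joint_pos"])
```

```text
2.35 [0.49003648 0.02973529 0.24530695] [ 1.08114186e-01  9.94138481e-01 -5.29448864e-05  3.06009353e-05] [ 0.63282624  0.09871919 -0.82191239  1.76950362  0.075001    1.30544705
  1.14779145]
```

View pics/w1.png

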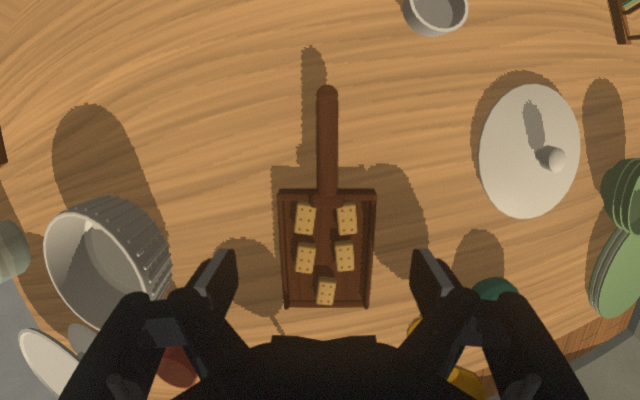

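The wrist view shows the tray clearly. The handle runs from (327,86) to its root at (327,192), the wall corners are at (277,190), (376,190), (285,308) and (369,306), and the five pieces are between rows 205 and 305.

Run:
```python
from h import *
import pickle
m=pickle.load(open("w1.pkl","rb")); I=cv2.imread("pics/w1.png"); mt=viewer.camera_model("top")
h=cv2.cvtColor(I,cv2.COLOR_BGR2HSV)
for y in(120,150): print(y,h[y,305:352,2], I[y,305:352,2]-I[y,305:352,0])
near=onplane(m,[(277,190),(376,190)],.024,1); far=onplane(m,[(285,308),(369,306)],.016,1)
end=onplane(m,[(327,86),(327,140),(327.5,185)],.042,1)
print(near,far,end)
a=(near.mean(0)+far.mean(0))/2; d=far.mean(0)-near.mean(0)
print("len",np.linalg.norm(d[:2]),"yaw",np.degrees(np.arctan2(d[1],d[0])),"wid",np.linalg.norm(near[1]-near[0]),np.linalg.norm(far[1]-far[0]),a)
d=end[2]-end[0];print("hyaw",np.degrees(np.arctan2(d[1],d[0])))
# height across two views: handle end, far-left corner
r=lambda m,p,f=False:(lambda c,d:(c,d[0]))(*ray(m,[p],f))
f=lambda x,y:(190+x/2.55,130+y/2.55)
print(tri([r(m,(327,89),1),r(mt,f(363,306))])); print(tri([r(m,(369,306),1),r(mt,f(360,62))]))
print("knob",tri([r(m,(555,158),1),r(mt,f(117,199))]))
```

```text
120 [122 122 123 121 122 122 121 120 121 120 111  88  73  77  86  86  92  91
  93  93  89  91  89  93  90  90  87  86  91  88  87  88  91 156 171 174
 178 174 176 177 173 175 173 172 171 172 173] [65 69 65 65 62 64 63 64 65 65 59 49 46 49 50 55 57 60 58 59 56 56 58 56
 55 58 59 56 55 55 58 56 58 87 94 93 93 96 93 96 94 94 91 91 92 92 94]
150 [114 112 114 110 113 111 110 108 108 107  99  76  71  73  74  83  85  93
  90  91  93  88  90  90  92  86  90  91  88  86  84  88 102 152 180 186
 185 183 183 183 184 180 181 180 181 178 178] [ 60  61  59  57  58  57  60  55  57  56  52  45  45  43  44  52  54  57
  58  58  59  57  54  58  60  58  55  57  55  58  58  59  60  81  96  98
  99  99  99  96 100  99  98 100  99  98  94]
[[ 0.50124897 -0.02648522  0.024     ]
 [ 0.52658992  0.08810358  0.024     ]] [[ 0.67488821 -0.06504288  0.016     ]
 [ 0.6978504   0.05339754  0.016     ]] [[0.39771915 0.05646744 0.042     ]
 [0.45451698 0.04400428 0.042     ]
 [0.50358282 0.03387096 0.042     ]]
len 0.17629760683476683 yaw -11.992527847405704 wid 0.11735738399612308 0.12064574245890515 [0.60014437 0.01249326 0.02      ]
hyaw -12.048909788304124
(array([0.40218194, 0.05090465, 0.09996338]), [np.float64(0.0037677154954087436), np.float64(0.003767715495408741)])
(array([0.69452061, 0.04860336, 0.02115931]), [np.float64(0.004751101848619222), np.float64(0.0047511018486192024)])
knob (array([0.52240591, 0.317584  , 0.06860812]), [np.float64(0.0014643758107763534), np.float64(0.0014643758107764392)])
```

Request:
play_rows --plan '[0, 0, -0.4, 0.0127, 0.0067, 0.06, 1, 0, 0, -0.4, 0.0127, 0.0067, 0.12, 1, 0, 0, -0.4, 0.0127, 0.0067, 0.165, 1, 0, 0, -0.4, 0.0127, 0.0067, 0.19, 1, 0, 0, -0.4, 0.0127, 0.0067, 0.21, 1, 0, 0, -0.4, 0.0127, 0.0067, 0.221, 1, 0, 0, -0.4, 0.0127, 0.0067, 0.221, 1]' --squeeze 120

```text
clock: 3.28
position: [0.4791, 0.039, 0.0242]
ee_rot: [0.104, 0.995, 0.0, -0.0]
ft_force: [0.1, 0.7, 0.0]
grip_width: 0.999
grasp_force: 0.0
```

Run:
```python
from h import *
o=status.get_obs(); im=viewer.camera("wrist")[:,:,::-1]
cv2.imwrite("pics/w2.png",im); print(o["clock"],o["position"],o["ee_rot"],o["joint_pos"],o["ft_force"])
```

```text
3.275 [0.47907498 0.03904504 0.0241843 ] [ 1.04016714e-01  9.94575533e-01  8.71766491e-06 -1.81843877e-04] [ 0.50261604  0.38018421 -0.75871428  2.01715922  0.33990071  0.87166145
  0.91931307] [0.10567599 0.74291575 0.03877122]
```

View pics/w2.png

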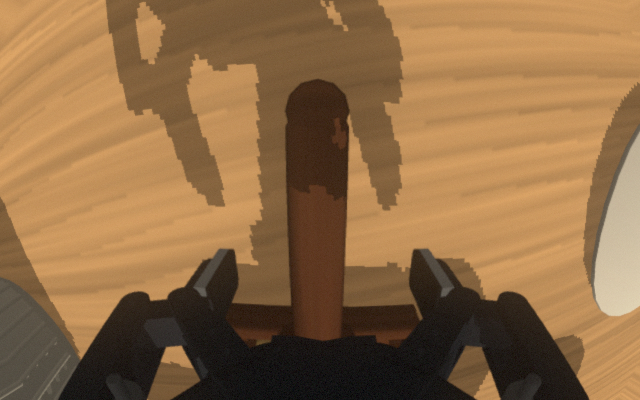

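The handle sits at column 318 between the pads, which are centred on 324. I'll shift 2.5 mm and close.

Request:
play_rows --plan '[0, 0, 0, 0, -0.0025, 0, 1, 0, 0, 0, 0, -0.0025, 0, 0, 0, 0, 0, 0, -0.0025, 0, 0, 0, 0, 0, 0, -0.0025, 0, 0, 0, 0, 0, 0, -0.0025, 0, 0, 0, 0, 0, 0, -0.0025, 0, 0, 0, 0, 0, 0, -0.0025, 0, 0, 0, 0, 0, 0, -0.0025, 0, 0]' --squeeze 120

```text
clock: 4.32
position: [0.4787, 0.0364, 0.0247]
ee_rot: [0.104, 0.995, -0.0, 0.0]
ft_force: [-1.7, -0.6, 5.4]
grip_width: 0.261
grasp_force: 117.1
```

Request:
play_rows --plan '[0, 0, 0, 0, 0, -0.01, 0, 0, 0, 0, 0, 0, -0.03, 0, 0, 0, 0, 0, 0, -0.06, 0, 0, 0, 0, 0, 0, -0.09, 0, 0, 0, 0, 0, 0, -0.12, 0, 0, 0, 0, 0, 0, -0.14, 0, 0, 0, 0, 0, 0, -0.15, 0, 0, 0, 0, 0, 0, -0.15, 0]'

```text
clock: 5.32
position: [0.4787, 0.0366, 0.1749]
ee_rot: [0.104, 0.995, -0.0, 0.001]
ft_force: [0.7, 0.1, -4.7]
grip_width: 0.264
grasp_force: 118.0
```

Run:
```python
from h import *
o=status.get_obs(); im=viewer.camera("scene")[:,:,::-1]; w=viewer.camera("wrist")[:,:,::-1]
cv2.imwrite("pics/s2.png",np.vstack([cv2.resize(im[100:330,150:470],None,fx=1.25,fy=1.25),w[:,120:520]])[:600]); print(o)
```

```text
{'clock': 5.325, 'joint_pos': array([ 0.62595344,  0.14309727, -0.84337378,  1.88855308,  0.11726132,
        1.15915703,  1.10317096]), 'joint_velocities': array([-0.00695511,  0.02417371,  0.00778989,  0.02518872,  0.02010641,
       -0.02699775, -0.00717858]), 'tau': array([ 9.55461734e-02, -3.82911229e+01, -4.20511141e+00, -3.92538965e+01,
       -7.31167765e-04, -4.68888064e-02,  1.26072359e-01]), 'position': array([0.47869136, 0.03656422, 0.17491762]), 'ee_rot': array([ 1.03965455e-01,  9.94580745e-01, -1.98329416e-04,  5.35691251e-04]), 'ft_force': array([ 0.74424383,  0.08961126, -4.71707296]), 'torque': array([ 0.0037572 ,  0.21703229, -0.00573095]), 'grasp_force': 118.03897976875305, 'grip_width': 0.2640755703737396}
```

View pics/s2.png

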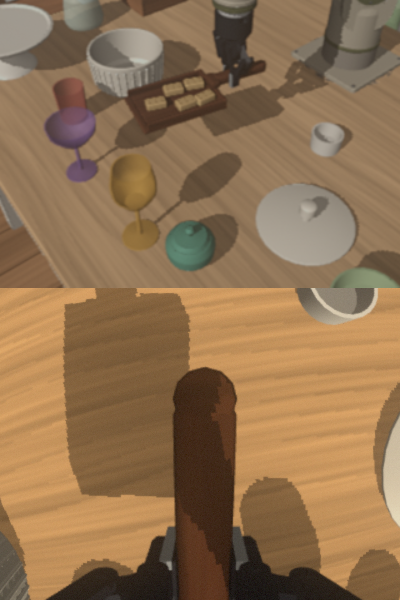

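Request:
play_rows --plan '[0, 0, 1, 0.0012, -0.006, -0.0005, 0, 0, 0, 4, 0.005, -0.024, -0.0015, 0, 0, 0, 8, 0.01, -0.049, -0.003, 0, 0, 0, 13, 0.016, -0.079, -0.005, 0, 0, 0, 18, 0.022, -0.108, -0.007, 0, 0, 0, 23, 0.0285, -0.138, -0.0085, 0, 0, 0, 27.5, 0.034, -0.164, -0.01, 0, 0, 0, 31, 0.038, -0.183, -0.011, 0, 0, 0, 32.5, 0.04, -0.193, -0.012, 0, 0, 0, 33, 0.0407, -0.1972, -0.012, 0, 0, 0, 33, 0.0407, -0.1972, -0.012, 0, 0, 0, 33, 0.0407, -0.1972, -0.012, 0]'

```text
clock: 6.92
position: [0.3983, -0.1473, 0.1863]
ee_rot: [0.381, 0.924, 0.0, -0.0]
ft_force: [-0.4, 0.4, -2.5]
grip_width: 0.261
grasp_force: 118.4
```

Run:
```python
from h import *
o=status.get_obs(); im=viewer.camera("top")[:,:,::-1]; w=viewer.camera("wrist")[:,:,::-1]
cv2.imwrite("pics/t3.png",np.vstack([cv2.resize(im[120:270,290:500],None,fx=1.9,fy=1.9),w[:,120:519]])[:600]); 
R=np.eye(3); 
from scipy.spatial.transform import Rotation as Ro
print(o["position"],Ro.from_quat(o["ee_rot"]).as_matrix().round(3),o["joint_pos"].round(2),o["ft_force"])
mt=viewer.camera_model("top"); print(o["clock"])
```

```text
[ 0.39828167 -0.14729088  0.18626388] [[-0.709  0.705  0.   ]
 [ 0.705  0.709  0.   ]
 [ 0.     0.    -1.   ]] [ 0.9  -0.04 -0.62  2.01 -0.03  1.17  1.07] [-0.42398898  0.40422835 -2.5185932 ]
6.925
```

View pics/t3.png

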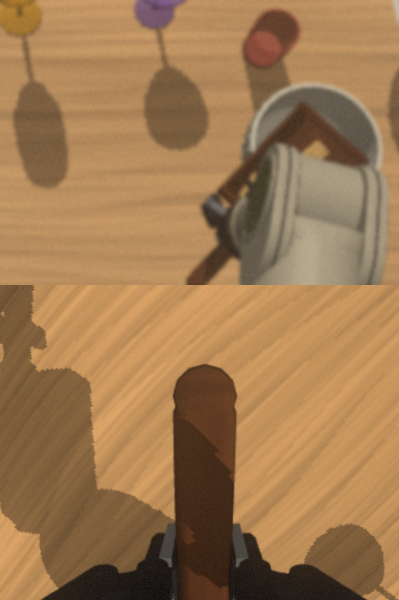

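The top view shows the tray's far edge over the dish mouth, with corners at about (449,174) and (484,203). The wrist view shows the handle held straight. I'll tilt to 24° first, which is below the sliding angle.

Request:
play_rows --plan '[0, 2, 0, 0.002, 0, -0.005, 0, 0, 5, 0, 0.0047, 0, -0.0123, 0, 0, 10, 0, 0.0088, 0, -0.0227, 0, 0, 15, 0, 0.0133, 0, -0.0327, 0, 0, 20, 0, 0.0162, 0, -0.0412, 0, 0, 22, 0, 0.017, 0, -0.044, 0, 0, 24, 0, 0.0175, 0, -0.0466, 0, 0, 24, 0, 0.0175, 0, -0.0466, 0, 0, 24, 0, 0.0175, 0, -0.0466, 0]'

```text
clock: 8.15
position: [0.3856, -0.1354, 0.2329]
ee_rot: [0.374, 0.904, 0.079, -0.192]
ft_force: [-0.8, 0.6, -3.3]
grip_width: 0.26
grasp_force: 118.3
```

Run:
```python
from h import *
from scipy.spatial.transform import Rotation as Ro
o=status.get_obs(); im=viewer.camera("scene")[:,:,::-1]; t=viewer.camera("top")[:,:,::-1]
cv2.imwrite("pics/s4.png",np.vstack([cv2.resize(im[80:230,180:380],None,fx=2,fy=2),cv2.resize(t[130:280,380:530],None,fx=2,fy=2,),][:1]+[np.hstack([cv2.resize(t[130:280,380:530],None,fx=2,fy=2),np.zeros((300,100,3),np.uint8)])]))
R=Ro.from_quat(o["ee_rot"]).as_matrix();print(o["position"],R.round(3),o["joint_pos"].round(2),o["ft_force"].round(1),"lip",o["position"]-R@[.215,0,0]+R@[0,0,.017])
```

```text
[ 0.38555216 -0.13542894  0.23286632] [[-0.647  0.706 -0.287]
 [ 0.645  0.708  0.286]
 [ 0.406 -0.    -0.914]] [ 0.89  0.21 -0.6   1.74 -0.08  1.6   1.08] [-0.8  0.6 -3.3] lip [ 0.51980483 -0.26931175  0.13007715]
```

View pics/s4.png

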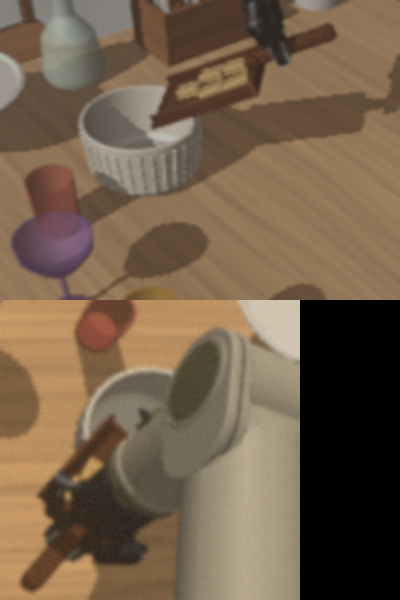

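The scene view shows the lip, at about (153,122) in the crop, inside the dish mouth with all five pieces still on the tray. I'll keep tilting slowly about the lip.

Request:
play_rows --plan '[0, 2, 0, -0.0007, 0, -0.0075, 0, 0, 4, 0, -0.0017, 0, -0.015, 0, 0, 6, 0, -0.003, 0, -0.0224, 0, 0, 8, 0, -0.0045, 0, -0.0298, 0, 0, 8, 0, -0.0045, 0, -0.0298, 0, 0, 10, 0, -0.0062, 0, -0.0371, 0, 0, 10, 0, -0.0062, 0, -0.0371, 0, 0, 12, 0, -0.0082, 0, -0.0443, 0, 0, 12, 0, -0.0082, 0, -0.0443, 0, 0, 12, 0, -0.0082, 0, -0.0443, 0, 0, 14, 0, -0.0105, 0, -0.0515, 0, 0, 14, 0, -0.0105, 0, -0.0515, 0, 0, 16, 0, -0.013, 0, -0.0586, 0, 0, 16, 0, -0.013, 0, -0.0586, 0, 0, 16, 0, -0.013, 0, -0.0586, 0, 0, 16, 0, -0.013, 0, -0.0586, 0]'

```text
clock: 10.25
position: [0.4107, -0.1605, 0.2812]
ee_rot: [0.359, 0.869, 0.13, -0.316]
ft_force: [-0.0, 0.0, -1.7]
grip_width: 0.265
grasp_force: 118.6
```

Run:
```python
from h import *
from scipy.spatial.transform import Rotation as Ro
o=status.get_obs(); im=viewer.camera("scene")[:,:,::-1]; t=viewer.camera("top")[:,:,::-1]
cv2.imwrite("pics/s5.png",np.vstack([cv2.resize(im[80:230,180:380],None,fx=2,fy=2)]+[np.hstack([cv2.resize(t[130:280,380:530],None,fx=2,fy=2),np.zeros((300,100,3),np.uint8)])]))
def bis(im,m):  # yellowish biscuit pixels
    h=cv2.cvtColor(im,cv2.COLOR_BGR2HSV); return h
h=bis(im,0); old=cv2.cvtColor(cv2.imread("pics/s4.png")[:300],cv2.COLOR_BGR2HSV); new=cv2.cvtColor(cv2.imread("pics/s5.png")[:300],cv2.COLOR_BGR2HSV)
print("old biscuit hsv",old[80,215],old[85,200])
for q in(old,new):
    mk=cv2.inRange(q,(15,70,115),(30,200,255)); mk[:50]=0; n,l,s,c=cv2.connectedComponentsWithStats(mk); print([(tuple(s[i][:5]),) for i in range(1,n) if s[i][4]>60])
R=Ro.from_quat(o["ee_rot"]).as_matrix();print(o["clock"],o["position"],R.round(3),o["joint_pos"].round(2),o["ft_force"].round(1),o["torque"].round(2),"lip",o["position"]-R@[.215,0,0]+R@[0,0,.017])
```

```text
old biscuit hsv [ 17 111 126] [ 17 109  98]
[((np.int32(99), np.int32(50), np.int32(138), np.int32(43), np.int32(1744)),), ((np.int32(231), np.int32(50), np.int32(169), np.int32(61), np.int32(6064)),), ((np.int32(20), np.int32(56), np.int32(22), np.int32(18), np.int32(247)),), ((np.int32(175), np.int32(58), np.int32(73), np.int32(42), np.int32(1573)),), ((np.int32(67), np.int32(107), np.int32(333), np.int32(193), np.int32(39082)),), ((np.int32(0), np.int32(135), np.int32(101), np.int32(165), np.int32(5621)),)]
[((np.int32(196), np.int32(50), np.int32(186), np.int32(61), np.int32(6663)),), ((np.int32(99), np.int32(54), np.int32(76), np.int32(39), np.int32(1285)),), ((np.int32(20), np.int32(56), np.int32(22), np.int32(17), np.int32(244)),), ((np.int32(67), np.int32(94), np.int32(333), np.int32(206), np.int32(40344)),), ((np.int32(0), np.int32(135), np.int32(101), np.int32(165), np.int32(5622)),)]
10.25 [ 0.41070287 -0.16053242  0.28120931] [[-0.543  0.706 -0.455]
 [ 0.541  0.708  0.453]
 [ 0.642 -0.    -0.767]] [ 0.85  0.45 -0.56  1.45 -0.1   1.93  1.04] [-0.   0.  -1.7] [-0.61 -0.61 -0.03] lip [ 0.51968779 -0.26920941  0.13012787]
```

View pics/s5.png

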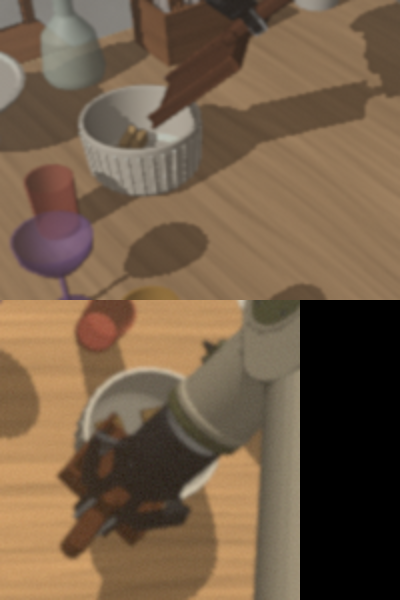

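The tray is empty at 40° and shortbread is visible in the dish at (135,135) in the crop. Next I'll level the tray in place.

Request:
play_rows --plan '[0, -8, 0, 0, 0, 0, 0, 0, -16, 0, 0, 0, 0, 0, 0, -24, 0, 0, 0, 0, 0, 0, -32, 0, 0, 0, 0, 0, 0, -40, 0, 0, 0, 0, 0, 0, -40, 0, 0, 0, 0, 0, 0, -40, 0, 0, 0, 0, 0]'

```text
clock: 11.22
position: [0.4106, -0.161, 0.2812]
ee_rot: [0.382, 0.924, 0.0, -0.001]
ft_force: [-0.3, 0.5, -3.0]
grip_width: 0.262
grasp_force: 118.5
```

Run:
```python
from h import *
from scipy.spatial.transform import Rotation as Ro
o=status.get_obs(); t=viewer.camera("top")[:,:,::-1]; w=viewer.camera("wrist")[:,:,::-1]
cv2.imwrite("pics/t6.png",t);cv2.imwrite("pics/w6.png",w)
R=Ro.from_quat(o["ee_rot"]).as_matrix();print(o["clock"],o["position"],R.round(3),o["joint_pos"].round(2),o["ft_force"].round(1),o["torque"].round(2))
tgt=np.array([.4787,.0366,.10]); print("shift",R.T@(tgt-o["position"]))
```

```text
11.225 [ 0.41060057 -0.16101791  0.28116352] [[-0.707  0.707 -0.002]
 [ 0.707  0.707  0.001]
 [ 0.002 -0.    -1.   ]] [ 0.92 -0.07 -0.61  1.83 -0.04  1.38  1.11] [-0.3  0.5 -3. ] [ 0.14  0.15 -0.04]
shift [0.09110486 0.18797452 0.18131762]
```

Request:
play_rows --plan '[0, 0, -8, 0.022, 0.045, 0, 0, 0, 0, -16, 0.045, 0.092, 0, 0, 0, 0, -24, 0.068, 0.14, 0.02, 0, 0, 0, -33, 0.091, 0.188, 0.06, 0, 0, 0, -33, 0.091, 0.188, 0.1, 0, 0, 0, -33, 0.091, 0.188, 0.131, 0, 0, 0, -33, 0.091, 0.188, 0.131, 0, 0, 0, -33, 0.091, 0.188, 0.131, 0]'

```text
clock: 12.32
position: [0.4801, 0.0365, 0.1511]
ee_rot: [0.104, 0.995, 0.001, 0.0]
ft_force: [0.6, -1.0, -2.0]
grip_width: 0.263
grasp_force: 118.5
```

Run:
```python
from h import *
o=status.get_obs(); t=viewer.camera("top")[:,:,::-1]; s=viewer.camera("scene")[:,:,::-1]
f=lambda i:cv2.resize(i,(400,300),interpolation=cv2.INTER_CUBIC)
cv2.imwrite("pics/t7.png",np.vstack([np.hstack([f(t[160:235,415:515]),f(t[130:280,290:490])]),np.hstack([f(s[115:190,205:305]),f(s[130:280,230:430])])]))
print(o["clock"],o["position"],o["ee_rot"],o["ft_force"])
```

```text
12.325 [0.4800571  0.03653635 0.15113889] [1.04271541e-01 9.94548722e-01 5.11160826e-04 1.54689132e-04] [ 0.55306972 -1.02900346 -1.95249956]
```

View pics/t7.png

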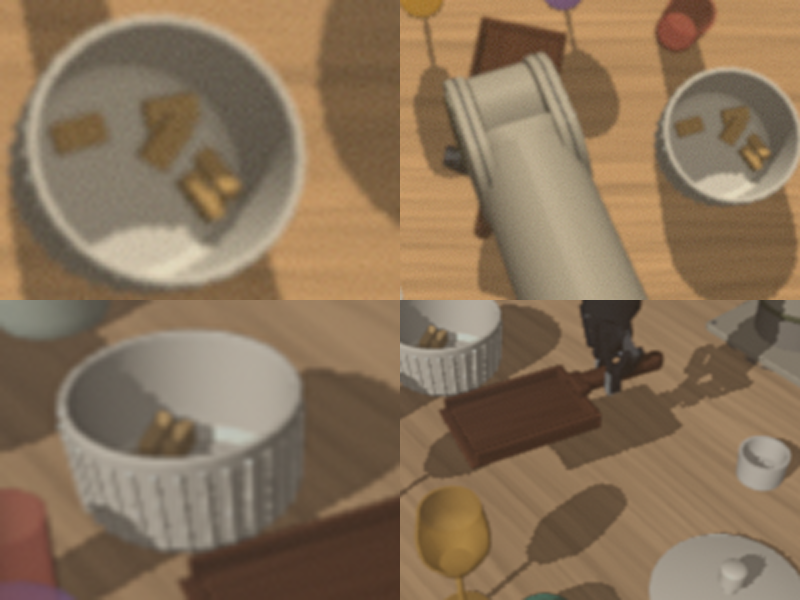

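All five pieces are in the dish, two of them overlapping, and the tray is empty. Setting the tray down.

Request:
play_rows --plan '[0, 0, 0, 0, 0, 0.03, 0, 0, 0, 0, 0, 0, 0.07, 0, 0, 0, 0, 0, 0, 0.1, 0, 0, 0, 0, 0, 0, 0.115, 0, 0, 0, 0, 0, 0, 0.122, 0, 0, 0, 0, 0, 0, 0.126, 0, 0, 0, 0, 0, 0, 0.126, 0, 0, 0, 0, 0, 0, 0.126, 0]'

```text
clock: 13.42
position: [0.4798, 0.0365, 0.0248]
ee_rot: [0.104, 0.995, -0.0, 0.001]
ft_force: [-0.0, -0.3, -2.1]
grip_width: 0.264
grasp_force: 119.0
```

Request:
play_rows --plan '[0, 0, 0, 0, 0, 0, 1, 0, 0, 0, 0, 0, 0, 1, 0, 0, 0, 0, 0, 0, 1, 0, 0, 0, 0, 0, 0, 1, 0, 0, 0, 0, 0, 0, 1, 0, 0, 0, 0, 0, 0, 1, 0, 0, 0, 0, 0, -0.02, 1, 0, 0, 0, 0, 0, -0.06, 1, 0, 0, 0, 0, 0, -0.12, 1, 0, 0, 0, 0, 0, -0.18, 1, 0, 0, 0, 0, 0, -0.2, 1]'

```text
clock: 14.8
position: [0.4805, 0.0374, 0.2291]
ee_rot: [0.104, 0.995, -0.0, 0.003]
ft_force: [0.1, -0.1, -0.4]
grip_width: 1.0
grasp_force: 0.0
```

Run:
```python
from h import *
import pickle
from scipy.spatial.transform import Rotation as Ro
o=status.get_obs(); t=viewer.camera("top")[:,:,::-1]; m=viewer.camera_model("wrist"); w=viewer.camera("wrist")[:,:,::-1]
cv2.imwrite("pics/t8.png",t);cv2.imwrite("pics/w8.png",w);pickle.dump(m,open("w8.pkl","wb"))
R=Ro.from_quat(o["ee_rot"]).as_matrix();print(o["clock"],o["position"],R.round(3),o["joint_pos"].round(2))
mt=viewer.camera_model("top")
h=cv2.cvtColor(t,cv2.COLOR_BGR2HSV);lo=h[:,:,1]<85
for n,seed,z in(("dish",(445,190),.105),("lid",(225,215),.014)):
    c=cv2.convexHull(blob(lo,seed))[:,0]; print(n,circ(onplane(mt,c,z)))
c=blob(lo,(445,190));P=onplane(mt,c,.105)
for thr in(.50,.53,.55):print(circ(P[P[:,0]>thr]))
print("knob target shift",R.T@(np.array([.5262,.3222,.20])-o["position"]))
```

```text
14.8 [0.48046094 0.03738455 0.2290992 ] [[-0.979  0.206  0.006]
 [ 0.206  0.979 -0.001]
 [-0.006  0.    -1.   ]] [ 0.68  0.09 -0.89  1.82  0.07  1.26  1.14]
dish (array([ 0.53935736, -0.28895539]), np.float64(0.19929958265670458), np.float64(0.0032432270291364333))
lid (array([0.52633423, 0.32257189]), np.float64(0.19508428313234177), np.float64(0.0004899807251349067))
(array([ 0.53770793, -0.29049084]), np.float64(0.19872046800470952), np.float64(0.0021960725642820454))
(array([ 0.53868225, -0.29180822]), np.float64(0.19720923813474767), np.float64(0.0014678220165424177))
(array([ 0.53946551, -0.29259053]), np.float64(0.19593531537313716), np.float64(0.0010796393654239843))
knob target shift [0.01406964 0.28812325 0.02908105]
```

Request:
play_rows --plan '[0, 0, 0, 0.004, 0.06, 0, 1, 0, 0, 0, 0.007, 0.12, 0, 1, 0, 0, 0, 0.009, 0.18, 0, 1, 0, 0, 0, 0.012, 0.24, 0.01, 1, 0, 0, 0, 0.014, 0.288, 0.03, 1, 0, 0, 0, 0.014, 0.288, 0.05, 1, 0, 0, 0, 0.014, 0.288, 0.05, 1, 0, 0, 0, 0.014, 0.288, 0.05, 1, 0, 0, 0, 0.014, 0.288, 0.05, 1]'

```text
clock: 16.02
position: [0.5259, 0.3202, 0.1753]
ee_rot: [0.105, 0.994, 0.0, 0.001]
ft_force: [0.2, -0.2, -0.2]
grip_width: 1.0
grasp_force: 0.0
```

Run:
```python
from h import *
import pickle
from scipy.spatial.transform import Rotation as Ro
o=status.get_obs(); m=viewer.camera_model("wrist"); w=viewer.camera("wrist")[:,:,::-1]
cv2.imwrite("pics/w9.png",w);pickle.dump(m,open("w9.pkl","wb"))
R=Ro.from_quat(o["ee_rot"]).as_matrix();print(o["clock"],o["position"],R.round(3),o["joint_pos"].round(2))
h=cv2.cvtColor(w,cv2.COLOR_BGR2HSV); mk=(h[:,:,1]<80)&(h[:,:,2]>110)
n,l,s,c=cv2.connectedComponentsWithStats(mk.astype(np.uint8)); print([s[i] for i in range(1,n) if s[i][4]>500])
c=blob(mk); P=onplane(m,c,.014,True)
far=P[P[:,0]<.53]; print("lid arc from wrist",len(far),circ(far))
# predicted pixel of knob
def fproj(X):
    p=np.array(m["R"])@X+m["t"]; th=np.arctan2(np.hypot(p[0],p[1]),p[2]); a=np.hypot(p[0],p[1]); return m["cx"]+m["fx"]*th*p[0]/a, m["cy"]+m["fy"]*th*p[1]/a
k=fproj(np.array([.5263,.3222,.066])); print("knob px",k)
u,v=map(int,k); print(h[v-30:v+31:6,u-42:u+43:6,2])
```

```text
16.025 [0.52589041 0.32023304 0.17525747] [[-0.978  0.209  0.002]
 [ 0.209  0.978  0.   ]
 [-0.002  0.    -1.   ]] [ 0.07  0.52 -0.93  1.54  0.43  1.29  0.45]
[array([ 121,    0,   77,   52, 2780], dtype=int32), array([  229,    81,   194,   189, 28588], dtype=int32), array([  0, 281,  28,  83, 839], dtype=int32)]
lid arc from wrist 294 (array([0.52496605, 0.32548949]), np.float64(0.19177198985675192), np.float64(0.0003450868586496673))
knob px (np.float64(323.0423388305617), np.float64(199.75869346523416))
[[170 169 172 171 118 119 118 117 118 174 175 175 178 177 177]
 [173 173 173 172 174 120 100  93  93 122 175 174 177 175 181]
 [171 171 172 176 176 130 112 125 131 125 110 180 179 177 177]
 [174 171 173 176 177 118 142 155 162 159 148 179 179 179 179]
 [174 172 176 172 178 141 154 162 169 171 172 180 182 183 181]
 [174 177 175 176 178 151 165 172 182 183 186 183 184 184 185]
 [174 175 176 175 181 162 173 182 195 200 194 188 184 188 190]
 [176 177 177 180 180 178 177 185 202 204 186 193 192 189 189]
 [178 180 176 177 179 179 185 182 186 187 191 192 196 193 191]
 [178 176 179 181 179 182 187 186 188 188 193 194 194 196 196]
 [178 180 179 180 182 182 187 185 188 190 193 194 195 198 199]]
```

The knob lies within 2 mm of the estimate. The wrist's lid arc (0.525, 0.3255) and the top view (0.526, 0.3225) average to (0.526, 0.324). Descending to grip.

Request:
play_rows --plan '[0, 0, 0, 0.001, 0.0037, 0.04, 1, 0, 0, 0, 0.001, 0.0037, 0.08, 1, 0, 0, 0, 0.001, 0.0037, 0.105, 1, 0, 0, 0, 0.001, 0.0037, 0.12, 1, 0, 0, 0, 0.001, 0.0037, 0.127, 1, 0, 0, 0, 0.001, 0.0037, 0.127, 1, 0, 0, 0, 0.001, 0.0037, 0.127, 0, 0, 0, 0, 0.001, 0.0037, 0.127, 0, 0, 0, 0, 0.001, 0.0037, 0.127, 0, 0, 0, 0, 0.001, 0.0037, 0.127, 0, 0, 0, 0, 0.001, 0.0037, 0.127, 0, 0, 0, 0, 0.001, 0.0037, 0.127, 0]' --squeeze 60

```text
clock: 17.58
position: [0.5252, 0.325, 0.0478]
ee_rot: [0.104, 0.995, -0.0, 0.0]
ft_force: [-1.9, -1.8, 5.9]
grip_width: 0.358
grasp_force: 59.1
```

Request:
play_rows --plan '[0, 0, 0, 0, 0, -0.005, 0, 0, 0, 0, 0, 0, -0.03, 0, 0, 0, 0, 0, 0, -0.08, 0, 0, 0, 0, 0, 0, -0.13, 0, 0, 0, 0, 0, 0, -0.17, 0, 0, 0, 0, 0, 0, -0.18, 0, 0, 0, 0, 0, 0, -0.18, 0, 0, 0, 0, 0, 0, -0.18, 0]'

```text
clock: 18.58
position: [0.5243, 0.3244, 0.2251]
ee_rot: [0.104, 0.995, -0.001, -0.001]
ft_force: [1.2, 0.4, -3.7]
grip_width: 0.354
grasp_force: 60.1
```

Run:
```python
from h import *
import pickle
from scipy.spatial.transform import Rotation as Ro
o=status.get_obs(); m=viewer.camera_model("wrist"); w=viewer.camera("wrist")[:,:,::-1]
cv2.imwrite("pics/w10.png",w)
R=Ro.from_quat(o["ee_rot"]).as_matrix();p=o["position"];print(o["clock"],p,R.round(3),o["joint_pos"].round(2),o["ft_force"].round(1),o["grip_width"],o["grasp_force"])
h=cv2.cvtColor(w,cv2.COLOR_BGR2HSV); mk=(h[:,:,1]<80)&(h[:,:,2]>90)
c=blob(mk,(320,150)); zz=p[2]-.048+.014; P=onplane(m,c,zz,True)
a=P[(P-p)@R[:,0]>.02]; q,d,sd=circ(a); print("lid circle",q,d,sd,"offset tool",R.T@(np.r_[q,zz]-p))
print("to above dish",R.T@(np.array([.539,-.290,.228])-p))
```

```text
18.575 [0.52434667 0.32436213 0.22506431] [[-0.978  0.207 -0.002]
 [ 0.207  0.978 -0.002]
 [ 0.002 -0.002 -1.   ]] [ 0.07  0.49 -0.95  1.47  0.4   1.39  0.47] [ 1.2  0.4 -3.7] 0.3539196798485923 60.1397345890291
lid circle [0.52596422 0.3262748 ] 0.19413265937582072 0.00028906787711949157 offset tool [-0.00125603  0.00227671  0.03399285]
to above dish [-0.14138721 -0.59805511 -0.0019759 ]
```

The lid is held level, with a fitted circle of 194 mm. Carrying it over the dish.

Request:
play_rows --plan '[0, 0, 0, -0.003, -0.012, 0, 0, 0, 0, 0, -0.009, -0.038, 0, 0, 0, 0, 0, -0.019, -0.08, 0, 0, 0, 0, 0, -0.031, -0.13, 0, 0, 0, 0, 0, -0.043, -0.18, 0, 0, 0, 0, 0, -0.054, -0.23, 0, 0, 0, 0, 0, -0.066, -0.28, 0, 0, 0, 0, 0, -0.078, -0.33, 0, 0, 0, 0, 0, -0.09, -0.38, 0, 0, 0, 0, 0, -0.102, -0.43, 0, 0, 0, 0, 0, -0.113, -0.48, 0, 0, 0, 0, 0, -0.124, -0.525, 0, 0, 0, 0, 0, -0.133, -0.562, 0, 0, 0, 0, 0, -0.139, -0.588, 0, 0, 0, 0, 0, -0.1418, -0.6, 0, 0, 0, 0, 0, -0.1418, -0.6, 0, 0, 0, 0, 0, -0.1418, -0.6, 0, 0, 0, 0, 0, -0.1418, -0.6, 0, 0]'

```text
clock: 20.88
position: [0.5399, -0.2899, 0.2274]
ee_rot: [0.103, 0.995, -0.0, 0.0]
ft_force: [0.9, 0.3, -4.2]
grip_width: 0.354
grasp_force: 60.2
```

Run:
```python
from h import *
from scipy.spatial.transform import Rotation as Ro
o=status.get_obs(); m=viewer.camera_model("wrist"); w=viewer.camera("wrist")[:,:,::-1]; t=viewer.camera("top")[:,:,::-1]
cv2.imwrite("pics/w11.png",w);cv2.imwrite("pics/t11.png",t)
R=Ro.from_quat(o["ee_rot"]).as_matrix();p=o["position"];print(o["clock"],p,R.round(3),o["joint_pos"].round(2),o["ft_force"].round(1),o["grip_width"],o["grasp_force"])
h=cv2.cvtColor(w,cv2.COLOR_BGR2HSV); mk=(h[:,:,1]<80)&(h[:,:,2]>90)
c=blob(mk,(320,150)); zz=p[2]-.048+.014; P=onplane(m,c,zz,True)
a=P[(P-p)@R[:,0]>.02]; q,d,sd=circ(a); print("lid circle",q,d,sd,"offset tool",R.T@(np.r_[q,zz]-p))
# dish rim: outer edge on far/right side in clean image t8
T=cv2.imread("pics/t8.png"); hT=cv2.cvtColor(T,cv2.COLOR_BGR2HSV); mt=viewer.camera_model("top")
c=blob(hT[:,:,1]<85,(445,190)); P=onplane(mt,c,.105)
c0=np.array([.539,-.291]); ang=np.degrees(np.arctan2(P[:,1]-c0[1],P[:,0]-c0[0]))
for lo,hi in((-130,60),(-120,40),(-110,90)):
    print(circ(P[(ang>lo)&(ang<hi)]))
```

```text
20.875 [ 0.53989541 -0.28994643  0.22744009] [[-0.979  0.205  0.   ]
 [ 0.205  0.979 -0.   ]
 [-0.    -0.    -1.   ]] [ 1.    0.41 -0.76  1.49  0.29  1.35  1.59] [ 0.9  0.3 -4.2] 0.35420692893708033 60.21886333823204
lid circle [ 0.54106942 -0.28788213] 0.19334133557784197 0.00025807846388256546 offset tool [-0.00071398  0.00226143  0.03400023]
(array([ 0.54253949, -0.29323728]), np.float64(0.19088832845084233), np.float64(0.0010236254947480785))
(array([ 0.54255453, -0.29354148]), np.float64(0.19056872089479052), np.float64(0.0010219702956428185))
(array([ 0.5401312 , -0.29186747]), np.float64(0.19499556396371806), np.float64(0.0013797293128408107))
```

The clean far rim arc gives the dish at (0.5415, -0.2935), diameter 191 mm as specified. I'll correct by 3.5 mm and lower.

Request:
play_rows --plan '[0, 0, 0, -0.0017, -0.0032, 0.01, 0, 0, 0, 0, -0.0017, -0.0032, 0.03, 0, 0, 0, 0, -0.0017, -0.0032, 0.05, 0, 0, 0, 0, -0.0017, -0.0032, 0.062, 0, 0, 0, 0, -0.0017, -0.0032, 0.068, 0, 0, 0, 0, -0.0017, -0.0032, 0.072, 0, 0, 0, 0, -0.0017, -0.0032, 0.076, 0, 0, 0, 0, -0.0017, -0.0032, 0.079, 0, 0, 0, 0, -0.0017, -0.0032, 0.079, 0, 0, 0, 0, -0.0017, -0.0032, 0.079, 0]'

```text
clock: 22.22
position: [0.5406, -0.2949, 0.1484]
ee_rot: [0.104, 0.995, -0.0, 0.0]
ft_force: [0.2, -0.5, -3.6]
grip_width: 0.352
grasp_force: 60.2
```

Request:
play_rows --plan '[0, 0, 0, 0, 0, 0.002, 0, 0, 0, 0, 0, 0, 0.004, 0, 0, 0, 0, 0, 0, 0.004, 0, 0, 0, 0, 0, 0, 0.004, 0]'

```text
clock: 22.72
position: [0.5405, -0.2948, 0.1442]
ee_rot: [0.104, 0.995, -0.0, 0.0]
ft_force: [0.5, 0.2, -3.3]
grip_width: 0.354
grasp_force: 60.2
```

The plug is about 9 mm into the mouth with no contact force. Lowering further.

Request:
play_rows --plan '[0, 0, 0, 0, 0, 0.001, 0, 0, 0, 0, 0, 0, 0.002, 0, 0, 0, 0, 0, 0, 0.002, 0, 0, 0, 0, 0, 0, 0.002, 0]'

```text
clock: 23.22
position: [0.5407, -0.2949, 0.1433]
ee_rot: [0.104, 0.995, -0.0, 0.0]
ft_force: [-3.6, 1.3, 5.5]
grip_width: 0.354
grasp_force: 61.2
```

Contact, about 9 N pressing down. The height matches a seated lid (0.143). Releasing and rising.

Request:
play_rows --plan '[0, 0, 0, 0, 0, 0, 1, 0, 0, 0, 0, 0, 0, 1, 0, 0, 0, 0, 0, 0, 1, 0, 0, 0, 0, 0, 0, 1, 0, 0, 0, 0, 0, 0, 1, 0, 0, 0, 0, 0, 0, 1, 0, 0, 0, 0, 0, -0.02, 1, 0, 0, 0, 0, 0, -0.06, 1, 0, 0, 0, 0.04, 0, -0.11, 1, 0, 0, 0, 0.08, 0, -0.15, 1, 0, 0, 0, 0.1, 0, -0.15, 1, 0, 0, 0, 0.1, 0, -0.15, 1, 0, 0, 0, 0.1, 0, -0.15, 1]'

```text
clock: 24.85
position: [0.4432, -0.2741, 0.2925]
ee_rot: [0.104, 0.995, -0.0, 0.0]
ft_force: [-0.5, -0.6, 0.3]
grip_width: 1.006
grasp_force: 0.0
```

Run:
```python
from h import *
o=status.get_obs(); m=viewer.camera_model("wrist"); w=viewer.camera("wrist")[:,:,::-1]; s=viewer.camera("scene")[:,:,::-1]; t=viewer.camera("top")[:,:,::-1]
cv2.imwrite("pics/w12.png",w); cv2.imwrite("pics/s12.png",s); cv2.imwrite("pics/t12.png",t)
print(o["clock"],o["position"],o["ft_force"].round(1),o["grip_width"])
def fit(im,m,seed,z,fish,tag,th=80,side=None):
    h=cv2.cvtColor(im,cv2.COLOR_BGR2HSV); c=cv2.convexHull(blob((h[:,:,1]<th)&(h[:,:,2]>110),seed))[:,0]; P=onplane(m,c,z,fish)
    print(tag,len(c),c.min(0),c.max(0),circ(P)); return P
P=fit(w,m,(323,200),.109,True,"wrist lid on dish")
ms=viewer.camera_model("scene"); fit(s,ms,(250,135),.109,False,"scene")
# bystanders & tray: compare the top picture with the first one
a=cv2.imread("pics/top0.png"); d=cv2.absdiff(a,t).max(2)
n,l,st,c=cv2.connectedComponentsWithStats((d>45).astype(np.uint8)); print([tuple(map(int,st[i])) for i in range(1,n) if st[i][4]>25])
# lid tilt: scene/top knob triangulated
for X in((.541,-.294,.147),(.541,-.294,.162)):print(proj(ms,X))
```

```text
24.85 [ 0.4431648  -0.2741013   0.29248275] [-0.5 -0.6  0.3] 1.006094826716134
wrist lid on dish 53 [241 179] [406 327] (array([ 0.54101739, -0.29250142]), np.float64(0.19439569420222919), np.float64(0.0007576235888510657))
scene 24 [218 120] [280 177] (array([ 0.56153094, -0.24876351]), np.float64(0.27000422014177544), np.float64(0.017363742418321594))
[(528, 148, 39, 19, 401), (343, 160, 10, 13, 93), (549, 161, 34, 43, 661), (424, 165, 112, 235, 6192), (538, 167, 17, 44, 242), (590, 167, 28, 35, 559), (521, 168, 18, 9, 68), (332, 176, 8, 13, 90), (507, 177, 6, 10, 27), (206, 179, 66, 71, 3470), (348, 178, 10, 13, 94), (516, 179, 20, 21, 185), (328, 193, 9, 13, 94), (344, 196, 11, 13, 99), (571, 196, 25, 11, 143), (539, 209, 48, 181, 5135), (598, 213, 6, 13, 43), (605, 219, 6, 9, 31), (587, 229, 16, 25, 250), (440, 272, 44, 15, 113), (612, 342, 28, 23, 322), (527, 344, 16, 6, 53), (453, 374, 13, 26, 149)]
(np.float64(249.35149686214126), np.float64(126.49180094007778))
(np.float64(248.8155715121041), np.float64(122.25513786801191))
```

The lid fits as a 194.4 mm circle at rim height, centred on the dish at (0.541, -0.2925). Around the tray only the biscuits changed, and the glasses and crockery are unchanged. Handing in.

```bash
python3 -c "
from workcell import manip
print(manip.hand_in())"
```

```text
the job is handed in; nothing more can be done
None
```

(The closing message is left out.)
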